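# Draw the tray forward from the deep rack with the pull hook

## Task

Take the orange-handled pull hook from its wire rest, reach into the deep shelf of the bench rack and hook it over the front rim of the tray that holds the red-capped tubes. Draw the tray forward along the shelf, without ramming or tipping it, until it bears firmly and squarely against the front ledge. Then unhook and set the hook back in its rest the way it lay, keeping the gripper off the tray and leaving everything else where it stands.

Things in the scene. Friction and masses are not known exactly. Their poses are not given: they have to be found in the camera images.
- hook: Pull hook, 0.2 kg, tooth down in its rest and in use. Origin: middle of the orange grip on the bar's axis; x along the bar to the tooth, z up. Grip 24 mm wide (y), 24 high, x = -61 to +55 mm. Square 8 mm bar from x = -115 to +245, flat hanging ring to -136. Tooth: 14 mm wide (y), 6 thick (x = 240 to 246), its point 18 mm below the bar's underside (22 mm below the origin).
- hook_tooth (a point): Middle of the face of the hook's tooth that looks back to the grip (the face that pulls), 240 mm ahead of the hook's origin and 13 mm below it.
- rest: Hook rest fixed to the bench: dark plate 230 x 75 x 6 mm with two upright forks of 5 mm steel wire at x = +92 and -88 mm. Origin: centre of the plate's underside; x runs the way the hook points. Each fork is a slot 12 mm wide for the 8 mm bar, open at the top, flaring to 29 mm at its tips, 94 mm above the bench; in it the bar's axis lies 60 mm above the bench.
- rest_seat (a point): Where the hook's origin lies when the hook is in its rest: 60 mm above the rest's origin. The axes are the rest's.
- rack: Steel bench rack, fixed, 380 mm deep (x), 400 wide (y). Origin: centre of its footprint on the bench; the open front looks to -x, x runs inwards. Deck top 60 mm above the bench. A tier of wires over the whole depth leaves free height up to 220 mm above the bench; 22 mm posts at x = +-178, y = +-192 rise to 304 mm. The hand stays in front; only the hook goes in.
- ledge: Rack's front ledge, 28 mm high above the deck, 4 mm thick, 350 mm long, blue top edge. Origin: middle of its inner face (where a tray bears), at deck height; x points into the rack (axes as the rack's); at x = -178 mm of the rack. A tray bears firmly once it is held against it with 8 N or more besides what sliding takes (2 to 5 N), which squares it up; over 17 N bends it.
- tray_red: Tray to draw forward: grey, with a fixed blue rack of red-capped tubes, 0.40 to 0.63 kg. Origin: centre of its underside, front at -x. 170 (x) x 140 mm (y) over the walls, 45 high; caps up to 70. Inside, an empty gap of 64 mm behind the front wall (x = -81 to -17). It starts 80 to 140 mm behind the ledge, up to 5 degrees askew, in the left or right lane; friction 0.45 to 0.72.
- tray_red_rim (a point): Middle of the top edge of tray_red's front wall (4 mm thick), 45 mm above the deck: where the hook goes over. The wall's inner face is 2 mm behind this point; a flange 4 mm thick reaches 10 mm in front of it and passes over the ledge. The tray tips forward over the ledge if hauled too hard.
- tray_red_toe_l (a point): Front left corner of tray_red's wall (x = -85, y = +70 mm of the tray, 8 mm up): its x in the ledge's frame is the gap left to the ledge there.
- tray_red_toe_r (a point): Front right corner of tray_red's wall (x = -85, y = -70 mm of the tray, 8 mm up); as the left one.
- tray_white: A like tray with a teal rack of white-capped tubes in the other lane, about 20 mm beside the first: to be left alone. Origin: centre of its underside.
- media_bottle: Bystander: red bottle with a white cap, 64 mm wide, 140 mm tall, loose. Origin: centre of its underside.
- buffer_bottle: Bystander: glass bottle with a blue cap, 76 mm wide, 170 mm tall, loose. Origin: centre of its underside.
- waste_cup: Bystander: pink plastic cup, 110 mm wide, 120 mm tall, loose. Origin: centre of its underside.
- tube_rack: Bystander: flat blue tube rack, 110 x 210 x 30 mm, loose. Origin: centre of its underside.
- well_plate: Bystander: clear well plate, 128 x 86 x 18 mm, loose. Origin: centre of its underside.
- slide_case: Bystander: flat cream slide case with a green lid, 122 x 87 x 26 mm, loose. Origin: centre of its underside.
Mind the look-alikes: they are no part of the job. Leave any turquoise look-alike of the rest alone.

How it is judged:
By the outcome, as a careful person would: the job done as asked, in the order asked, and still so for the second after the job is handed in, with the robot touching nothing.
It also fails if it takes over 72 s, if anything falls off the work surface, if the arm or the gripper's body presses on something with over 40 N, if the wrist force passes 120 N, or if a joint passes its speed limit or range.

## Robot

A 6-joint arm with a two-finger parallel gripper is mounted at the origin on the work surface. World frame = base frame: x ahead of the robot, y to its left, z up, the work surface at z = 0. Lengths are in m, angles in rad, forces in N, time in s.
With the tool pointing down it reaches from about 0.375 to 0.975 m from the base axis. Payload 3.8 kg.
Tool frame: the origin (TCP) lies on the mounting face of the last link; the fingertips stand 173 mm ahead of it and the grasp point (between the pads) lies 155 mm ahead of it; z points along the fingers, y is the line along which they close (so a half turn about z gives the same grasp; the last joint's range is limited). The gripper opens to 85 mm and grips with 20 to 120 N. Pads are 22 mm wide; open, the fingers measure 114 mm over their backs; the gripper's body (76 mm by 85 mm) begins 54 mm behind the grasp point. The pads swing forward as they close: fully open they stand 13 mm farther back than shut.
Start: joints at [-1.193, 0.264, 1.604, -0, 1.274, -0.037], TCP at [0.272, -0.618, 0.405] pointing down, gripper open.
Joint ranges: [-2.63, 2.63], [-0.94, 2.18], [0.31, 2.57], [-1.31, 4.45], [0, 2.66], [-2.55, 2.55]. Speed limits (rad/s): [2.57, 2.57, 3.14, 3.14, 3.14, 3.14].

## Interface

Orientations are given as a rotation vector (axis times angle).
In Python, from workcell import bot gives the robot as it stands.
- The arm moves only by the tool drive_tool, never from a script. Its argument "increments" is a list of rows, each an object with "delta_pos": the shift along the tool's x, y, z in mm, a list of three; "turn": the turn about the tool's z in rad; "jaw": the opening, from -1 (shut) to 1 (fully open). A call has 1 to 8 rows; each row shifts and turns the commanded pose from where the row before left it, along the tool's axes as they then stand; what a row does not reach is not made up. A row lasts 1/12 s, in which the tool goes at most 41.7 mm and 7.16 degrees, less where a joint would pass 70% of its speed; a pose out of reach is approached as far as the arm can. A call is refused whole if a number of a shift passes 41.7 or a number of a turn 0.125, either way. A call with a gripper value outside its range is refused whole. The fingers move at their own pace and stop on an object; "grip_force" is the grip in N (left out, the last holds). Time passes only in rows, so rows that do not move let the fingers close. It gives the time, the measured TCP pose, the force, the opening and the grip force at its end, in the units of the state.
- bot.read_state(): the state, without advancing time (a new reading comes with each control period).
- bot.read_camera(name): name is "scene" or "top" or "wrist"; returns a dict with "pixels" (480x640x3 uint8, red, green, blue), "fovy" (degrees; the focal length in pixels is half the picture's height over the tangent of half this angle, whatever the lens; pixels are square), "cx", "cy" (the principal point, pixels), "k1" (the pictures are not rectified: a ray, as slopes to the right and down, at radius r is drawn at 1 + k1 r^2 times it, then the intrinsics apply), "camera_from_world" (4x4, takes a point from world to camera coordinates); the wrist camera has in their place "hand_eye" (4x4, takes a point from camera to tool coordinates, whose origin is the TCP and whose axes are the flange's). Camera axes: x right, y down, z forward; pixel columns grow to the right and rows downward; lengths in m; the calibration is good to about 2 mm. A picture is of the moment at which its call begins: read the wrist's pose just before it. There is no depth.
- bot.finish_job(): hands the job in; it is judged then, once.
The state is a dict: "time": time; "q": joint angles; "joint_vel": joint speeds; "joint_torque": joint torques, N m; "tool_pos": TCP position; "tcp_rot": TCP orientation; "wrist_force": force on the tool from outside, world axes, zero at the start; "torque": the same for the moment, N m; "width": opening from 0.0 (shut) to 1.0 (fully open); "grip_force": force on a finger pad.
Only numpy, scipy, OpenCV 4.12 (cv2) and the standard library are available. Lean on these libraries where they do the work, as an engineer would, in place of code of your own. Each camera call takes 0.05 s, during which the arm holds its last target. There are 200 camera calls.

## Working session

There is one attempt and no reset: what is moved stays moved. The work goes in short steps, Python scripts to look and compute and a tool call to move; the robot and the scene stay as the last step left them, time stands still between calls to the robot, and variables do not carry over. Pictures are saved under pics/ and viewed, at most 10 in all, crops included, and the job is handed in when it is done.

Besides the shell and the picture viewer there is one more tool, called after ">>>" in YAML: its name, and indented under it one key for each argument. drive_tool: Moves the arm, as the interface text tells. Its arguments: {"type":"object","properties":{"increments":{"type":"array"},"grip_force":{"type":"number"}},"required":["increments"]}

```bash
mkdir -p pics; ls
cat > h.py <<'E'
import numpy as np, cv2, pickle
from workcell import bot
def K(c):
    f=240/np.tan(np.radians(c['fovy'])/2); return np.array([[f,0,c['cx']],[0,f,c['cy']],[0,0,1]]),np.array([c['k1'],0,0,0,0.])
def snap(n,out):
    s=bot.read_state(); c=bot.read_camera(n)
    if n=='wrist':
        T=np.eye(4);T[:3,:3]=cv2.Rodrigues(np.array(s['tcp_rot'],float))[0];T[:3,3]=s['tool_pos']
        c['camera_from_world']=np.linalg.inv(T@np.array(c['hand_eye']))
    cv2.imwrite(f'pics/{out}.png',c['pixels'][:,:,::-1]); pickle.dump(c,open(f'pics/{out}.pkl','wb')); return c
def load(o): return pickle.load(open(f'pics/{o}.pkl','rb'))
def ray(c,p):
    k,d=K(c); u=cv2.undistortPoints(np.array([[p]],float),k,d)[0,0]
    M=np.array(c['camera_from_world']); R=M[:3,:3]; return -R.T@M[:3,3], R.T@np.array([u[0],u[1],1])
def atz(c,p,z):
    o,r=ray(c,p); return o+r*(z-o[2])/r[2]
def proj(c,P):
    k,d=K(c);M=np.array(c['camera_from_world']); return cv2.projectPoints(np.array(P,float).reshape(-1,1,3),cv2.Rodrigues(M[:3,:3])[0],M[:3,3],k,d)[0][:,0]
def crop(o,x,y,w,h,s,out):
    im=cv2.imread(f'pics/{o}.png')[y:y+h,x:x+w]; cv2.imwrite(f'pics/{out}.png',cv2.resize(im,None,fx=s,fy=s,interpolation=cv2.INTER_CUBIC))
E
python3 - <<'E'
from h import *
a=snap('scene','s0');b=snap('top','t0')
for c in (a,b): print(c['fovy'],c['cx'],c['cy'],c['k1'],np.round(np.linalg.inv(c['camera_from_world']),3).tolist())
print(bot.read_state())
E
```

```text
pics
49.576556920173516 316.9732736720325 242.7800910997806 -0.06657748724886313 [[0.105, 0.75, -0.653, 1.27], [0.994, -0.078, 0.07, -0.155], [0.002, -0.657, -0.754, 0.992], [0.0, 0.0, 0.0, 1.0]]
55.003311492912104 328.48729041232355 238.16397887587604 -0.09124246988380473 [[0.015, -0.999, 0.046, 0.432], [-1.0, -0.016, -0.02, -0.068], [0.021, -0.045, -0.999, 1.097], [0.0, 0.0, 0.0, 1.0]]
{'time': 0.1, 'q': array([-1.19286794e+00,  2.64710539e-01,  1.60523587e+00,  4.08433754e-05,
        1.27370353e+00, -3.69221562e-02]), 'joint_vel': array([ 0.00050946, -0.00093499, -0.00229508, -0.00014669, -0.00068935,
        0.00233596]), 'joint_torque': array([ 5.70978627e-04, -5.16707397e+01, -3.68589199e+01, -3.10496819e-05,
        6.32986616e-03, -1.94360632e-05]), 'tool_pos': array([ 0.27193976, -0.61746617,  0.40346495]), 'tcp_rot': array([-3.07226409e+00, -6.46545544e-01,  4.87574939e-04]), 'wrist_force': array([-0.66130925, -0.68849161, -0.14356805]), 'torque': array([-0.01053291,  0.0944994 ,  0.01361635]), 'grip_force': 0.0, 'width': 1.00044649070224}
```

View pics/t0.png

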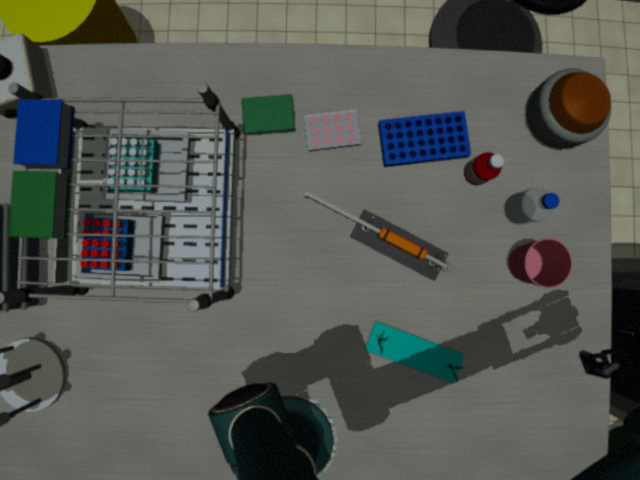

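View pics/s0.png

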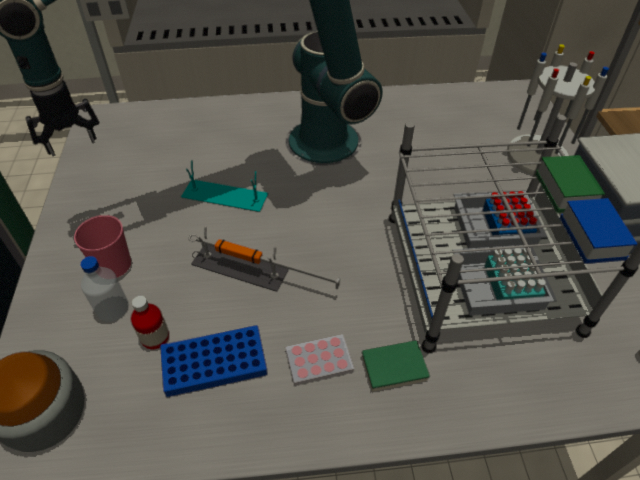

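Top view: the orange hook lies in the dark rest (bar from (447,268) to its tooth at (307,195)). The turquoise look-alike at (415,350) is not part of the job. The red-capped tray is at (120,245), with the ledge near x≈228. I'll enlarge both.

Run:
```python
from h import *
crop('t0',60,120,190,190,3,'a');crop('t0',295,180,165,110,3.4,'b')
A=cv2.imread('pics/a.png');B=cv2.imread('pics/b.png');
crop('s0',390,170,170,140,3.4,'c')
H=max(A.shape[0],0)
cv2.imwrite('pics/b2.png',B)
```

```text
(no output)
```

View pics/a.png

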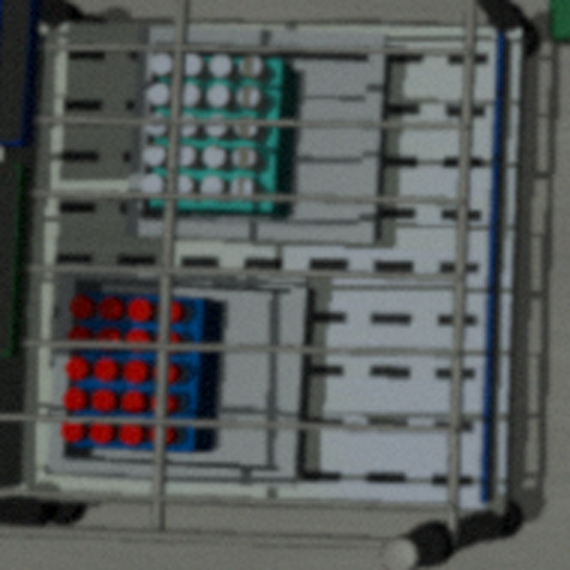

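View pics/b.png

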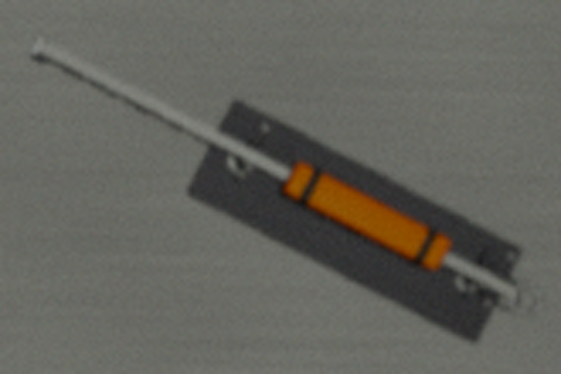

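View pics/c.png

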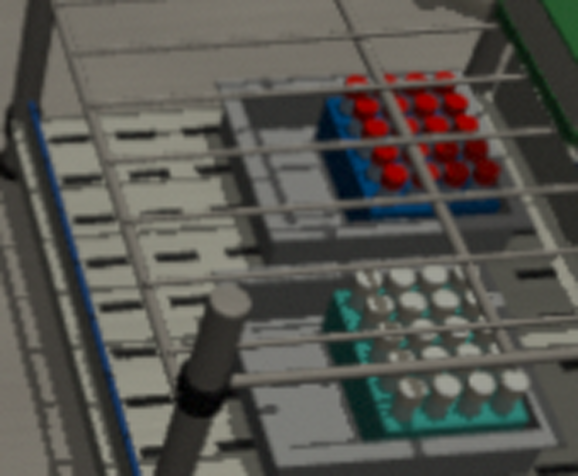

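Crop a shows the blue ledge edge from (501,35) to (486,500), and the red tray's front flange edge from about (310,283) to (300,485). In crop b the orange grip runs from (297,178) to (443,252), with the tooth end at (38,48). Crop c shows the red tray in the lane nearer the robot, its flange corners at (220,85) and (262,258).

```bash
python3 - <<'E'
from h import *
t=load('t0');s=load('s0')
A=lambda p:(p[0]/3+60-.33,p[1]/3+120-.33); B=lambda p:(p[0]/3.4+295-.35,p[1]/3.4+180-.35); C=lambda p:(p[0]/3.4+390-.35,p[1]/3.4+170-.35)
m=lambda n,P:print(n,np.round(P*1000,1))
m('ledge R',atz(t,A((501,35)),.088));m('ledge L',atz(t,A((486,500)),.088)); m('ledge L scene',atz(s,C((33,103)),.088)); m('ledge mid scene',atz(s,C((137,470)),.088))
for p in [(310,283),(300,485),(275,290),(268,483)]: m('tray top',atz(t,A(p),.105))
for p in [(220,85),(262,258),(275,238),(240,85)]: m('tray scene',atz(s,C(p),.105))
for p in [(380,38),(378,243)]: m('white',atz(t,A(p),.105))
# hook
m('grip f',atz(t,B((297,178)),.072));m('grip r',atz(t,B((443,252)),.072));m('tooth end',atz(t,B((36,46)),.064))
m('plate',0*atz(t,B((0,0)),0))
for p in [(236,100),(522,246),(475,342),(189,192)]: m('plate',atz(t,B(p),.006))
for p in [(206,263),(284,286),(193,264),(260,262)]: pass
m('scene tooth',atz(s,(338,281),.064)); m('scene grip f',atz(s,(261,254),.072));m('grip r',atz(s,(217,242),.072))
# posts base
E
python3 - <<'E'
from h import *
crop('s0',180,220,170,80,4.6,'d')
E
```

```text
ledge R [712.6 141.7  88. ]
ledge L [369.1 143.3  88. ]
ledge L scene [367.7 148.7  88. ]
ledge mid scene [691.1 145.4  88. ]
tray top [524.2 271.9 105. ]
tray top [378.3 274.9 105. ]
tray top [518.8 297.5 105. ]
tray top [379.3 298.4 105. ]
tray scene [379.9 283.3 105. ]
tray scene [545.3 264.9 105. ]
tray scene [528.9 278.9 105. ]
tray scene [381.3 297.9 105. ]
white [704.9 227.2 105. ]
white [553.9 223.  105. ]
grip f [ 494.5 -208.3   72. ]
grip r [ 447.2 -305.7   72. ]
tooth end [579.9 -35.1  64. ]
plate [ 0. -0. -0.]
plate [ 552.6 -173.9    6. ]
plate [ 453.1 -377.4    6. ]
plate [ 385.3 -344.2    6. ]
plate [ 487.5 -141.7    6. ]
scene tooth [583.6 -33.5  64. ]
scene grip f [ 494.3 -200.9   72. ]
grip r [ 446.7 -303.    72. ]
```

View pics/d.png

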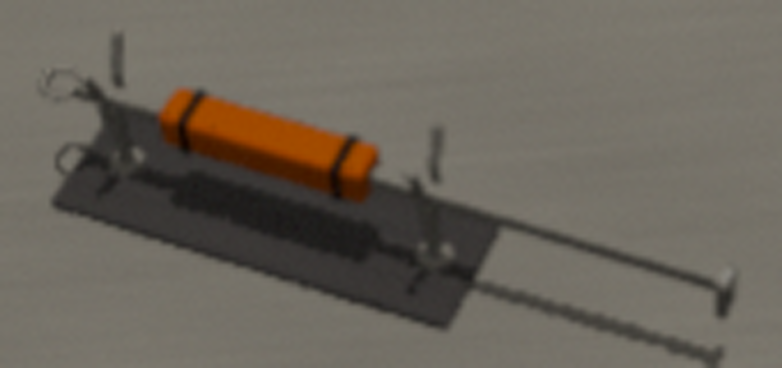

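Crop d shows the hook seated tooth-down (tooth at (724,290)) in the dark rest's two forks, so this is the real rest. The plate (226 x 73 mm measured) and the hook length (247 mm) match the sizes given. Hook origin is about (470,-258), heading 63.7°. Next I move above it.

>>> drive_tool:
  increments:
    - {"delta_pos":[27.2,-20.7,0],"turn":0,"jaw":1}
    - {"delta_pos":[27.2,-20.7,0],"turn":0,"jaw":1}
    - {"delta_pos":[27.2,-20.7,0],"turn":0,"jaw":1}
    - {"delta_pos":[27.2,-20.7,0],"turn":0,"jaw":1}
    - {"delta_pos":[27.2,-20.7,0],"turn":0,"jaw":1}
    - {"delta_pos":[27.2,-20.7,0],"turn":0,"jaw":1}
    - {"delta_pos":[27.2,-20.7,17],"turn":0,"jaw":1}
    - {"delta_pos":[27.2,-20.7,17],"turn":0,"jaw":1}

```text
time: 0.77
tool_pos: [0.4052, -0.3773, 0.3715]
tcp_rot: [3.072, 0.646, 0.003]
wrist_force: [0.0, 0.2, -0.2]
width: 1.0
grip_force: 0.0
```

>>> drive_tool:
  increments:
    - {"delta_pos":[27.2,-20.7,17],"turn":0,"jaw":1}
    - {"delta_pos":[27.2,-20.7,17],"turn":0,"jaw":1}
    - {"delta_pos":[27.2,-20.7,17],"turn":0,"jaw":1}
    - {"delta_pos":[27.2,-20.7,17],"turn":0,"jaw":1}

```text
time: 1.1
tool_pos: [0.4709, -0.2572, 0.3017]
tcp_rot: [-3.074, -0.647, 0.0]
wrist_force: [0.4, -0.8, 0.1]
width: 1.0
grip_force: 0.0
```

>>> drive_tool:
  increments:
    - {"delta_pos":[0,0,0],"turn":-0.116,"jaw":1}
    - {"delta_pos":[0,0,0],"turn":-0.116,"jaw":1}
    - {"delta_pos":[0,0,0],"turn":-0.116,"jaw":1}
    - {"delta_pos":[0,0,0],"turn":-0.116,"jaw":1}
    - {"delta_pos":[0,0,0],"turn":-0.116,"jaw":1}
    - {"delta_pos":[0,0,0],"turn":-0.116,"jaw":1}
    - {"delta_pos":[0,0,0],"turn":0,"jaw":1}
    - {"delta_pos":[0,0,0],"turn":0,"jaw":1}

```text
time: 1.77
tool_pos: [0.4704, -0.2587, 0.3023]
tcp_rot: [-2.671, -1.652, 0.001]
wrist_force: [0.2, 0.2, 0.5]
width: 1.0
grip_force: 0.0
```

Run:
```python
from h import *
c=snap('wrist','w0'); s=bot.read_state(); print(s['time'],s['tool_pos'],s['tcp_rot'],s['wrist_force'],np.round(c['hand_eye'],3).tolist(),c['fovy'])
R=cv2.Rodrigues(np.array(s['tcp_rot']))[0];print(np.degrees(np.arctan2(R[1,0],R[0,0])))
```

```text
1.8167 [ 0.47049196 -0.25880074  0.3023975 ] [-2.67159262e+00 -1.65199590e+00  3.76197133e-04] [-0.04421654 -0.00870593 -1.09545187] [[-0.0, -0.956, -0.293, 0.075], [1.0, -0.0, -0.0, -0.002], [0.0, -0.293, 0.956, 0.031], [0.0, 0.0, 0.0, 1.0]] 61.388718443753504
63.46166282268445
```

View pics/w0.png

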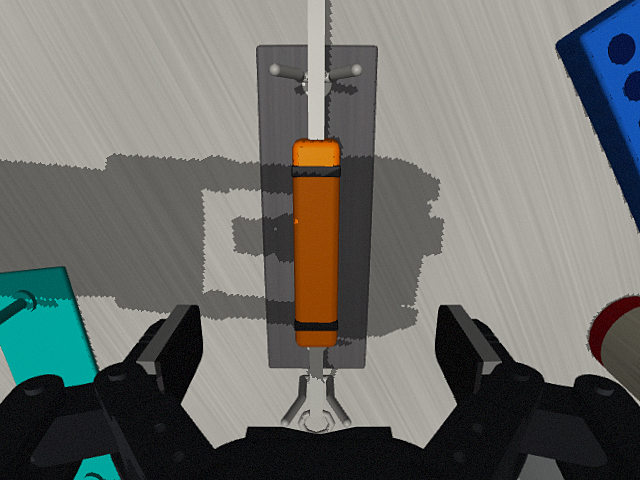

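The wrist view shows the grip centred near x=317: front end at y≈143, rear at y≈346, bar at (317,20), forks at (316,80) and (316,400). Refining the pose from these.

Run:
```python
from h import *
w=load('w0')
P={k:atz(w,p,z)*1000 for k,p,z in [('fl',(293,150),.072),('fr',(340,150),.072),('rl',(295,346),.072),('rr',(338,346),.072),('bar',(317.3,5),.064),('p1',(257,45),.006),('p2',(378,45),.006),('p3',(365,368),.006),('p4',(269,368),.006),('f1',(272,70),.094),('f2',(358,70),.094),('barfront',(316.5,130),.064)]}
for k in P: print(k,np.round(P[k],1))
f=(P['fl']+P['fr'])/2;r=(P['rl']+P['rr'])/2;pl=(P['p1']+P['p2']+P['p3']+P['p4'])/4
a=lambda d:np.degrees(np.arctan2(d[1],d[0]))
print(f,r,(f+r)/2,a(f-r),np.linalg.norm(f-r),a(P['bar']-P['barfront']),a(P['bar']-r),'plate',pl,a(P['p1']+P['p2']-P['p3']-P['p4']),np.linalg.norm(P['p1']-P['p4']))
print('fork mid',(P['f1']+P['f2'])/2)
```

```text
fl [ 482.9 -201.4   72. ]
fr [ 503.4 -211.6   72. ]
rl [ 433.4 -298.6   72. ]
rr [ 455.2 -309.4   72. ]
bar [ 523.3 -147.1   64. ]
p1 [ 486.2 -138.5    6. ]
p2 [ 552.2 -171.5    6. ]
p3 [ 449.7 -375.7    6. ]
p4 [ 383.4 -342.7    6. ]
f1 [ 492.4 -167.2   94. ]
f2 [ 524.2 -183.1   94. ]
barfront [ 497.2 -198.3   64. ]
[ 493.16983827 -206.48153964   72.        ] [ 444.26218186 -303.99555927   72.        ] [ 468.71601007 -255.23854945   72.        ] 63.36418091133066 109.09144274656481 63.01026001384657 63.26398242893775 plate [ 467.89275315 -257.08758509    6.        ] 63.31140177854393 228.55530560208237
fork mid [ 508.30320152 -175.18836806   94.        ]
```

>>> drive_tool:
  increments:
    - {"delta_pos":[0.5,-3,25],"turn":0.003,"jaw":1}
    - {"delta_pos":[0,0,25],"turn":0,"jaw":1}
    - {"delta_pos":[0,0,25],"turn":0,"jaw":1}
    - {"delta_pos":[0,0,14],"turn":0,"jaw":1}
    - {"delta_pos":[0,0,0],"turn":0,"jaw":1}

```text
time: 2.23
tool_pos: [0.4662, -0.2559, 0.2098]
tcp_rot: [-2.668, -1.646, 0.005]
wrist_force: [-0.6, 0.4, 0.5]
width: 1.003
grip_force: 0.0
```

>>> drive_tool:
  increments:
    - {"delta_pos":[0,0,0],"turn":0,"jaw":-1}
    - {"delta_pos":[0,0,0],"turn":0,"jaw":-1}
    - {"delta_pos":[0,0,0],"turn":0,"jaw":-1}
    - {"delta_pos":[0,0,0],"turn":0,"jaw":-1}
    - {"delta_pos":[0,0,0],"turn":0,"jaw":-1}
    - {"delta_pos":[0,0,0],"turn":0,"jaw":-1}
    - {"delta_pos":[0,0,0],"turn":0,"jaw":-1}
    - {"delta_pos":[0,0,0],"turn":0,"jaw":-1}
  grip_force: 80

```text
time: 2.9
tool_pos: [0.4688, -0.2574, 0.2149]
tcp_rot: [2.669, 1.653, 0.001]
wrist_force: [-0.5, 0.7, 6.3]
width: 0.267
grip_force: 78.6
```

>>> drive_tool:
  increments:
    - {"delta_pos":[0,0,0],"turn":0,"jaw":-1}
    - {"delta_pos":[0,0,0],"turn":0,"jaw":-1}
    - {"delta_pos":[0,0,0],"turn":0,"jaw":-1}
    - {"delta_pos":[0,0,0],"turn":0,"jaw":-1}

```text
time: 3.23
tool_pos: [0.4688, -0.2575, 0.2149]
tcp_rot: [2.669, 1.653, 0.001]
wrist_force: [-0.6, 1.6, 6.9]
width: 0.272
grip_force: 78.6
```

>>> drive_tool:
  increments:
    - {"delta_pos":[0,0,-10],"turn":0,"jaw":-1}
    - {"delta_pos":[0,0,-20],"turn":0,"jaw":-1}
    - {"delta_pos":[0,0,-20],"turn":0,"jaw":-1}
    - {"delta_pos":[0,0,-20],"turn":0,"jaw":-1}
    - {"delta_pos":[0,0,-20],"turn":0,"jaw":-1}
    - {"delta_pos":[0,0,0],"turn":0,"jaw":-1}
    - {"delta_pos":[0,0,0],"turn":0,"jaw":-1}

```text
time: 3.82
tool_pos: [0.4684, -0.2573, 0.3047]
tcp_rot: [2.67, 1.651, 0.002]
wrist_force: [0.9, 0.1, -2.1]
width: 0.267
grip_force: 80.8
```

Run:
```python
from h import *
c=snap('wrist','w1');t=snap('top','t1'); sc=snap('scene','s1');s=bot.read_state(); print(s['time'],s['tool_pos'],s['wrist_force'],s['torque'],s['width'],s['grip_force'])
R=cv2.Rodrigues(np.array(s['tcp_rot']))[0];print(np.degrees(np.arctan2(R[1,0],R[0,0])))
# predicted tooth end, for the three views
o=s['tool_pos']+R@[0.0,0,.155]; X=R[:,0]
for n,k in (('t1',t),('s1',sc)): print(n,proj(k,[o+X*.246+[0,0,.004],o+X*.246-[0,0,.022]]))
a=cv2.resize(cv2.imread('pics/w1.png'),None,fx=.6,fy=.6); 
p=proj(t,[o+X*.246])[0].astype(int); b=cv2.resize(cv2.imread('pics/t1.png')[p[1]-30:p[1]+50,p[0]-30:p[0]+80],None,fx=3.5,fy=3.5,interpolation=cv2.INTER_CUBIC)
print('top crop org',p-30)
p=proj(sc,[o+X*.246])[0].astype(int); d=cv2.resize(cv2.imread('pics/s1.png')[p[1]-50:p[1]+30,p[0]-100:p[0]+30],None,fx=3.5,fy=3.5,interpolation=cv2.INTER_CUBIC)
print('scene crop org',p-[100,50])
M=np.zeros((290+288,800,3),np.uint8); M[:280,:385]=b; M[:280,385:385+415]=d[:, :415]; M[290:578,:384]=a; cv2.imwrite('pics/m1.png',M)
```

```text
3.9667 [ 0.46731251 -0.25660481  0.30179935] [-0.03770162 -0.08402997 -2.20412428] [-0.06588615  0.04926437  0.04009692] 0.2691386236910715 80.76815128326416
63.46707864617918
t1 [[304.54811682 188.69948915]
 [304.92429994 190.5636462 ]]
s1 [[337.60911152 253.75679303]
 [337.22139354 261.51766837]]
top crop org [274 158]
scene crop org [237 204]
```

View pics/m1.png

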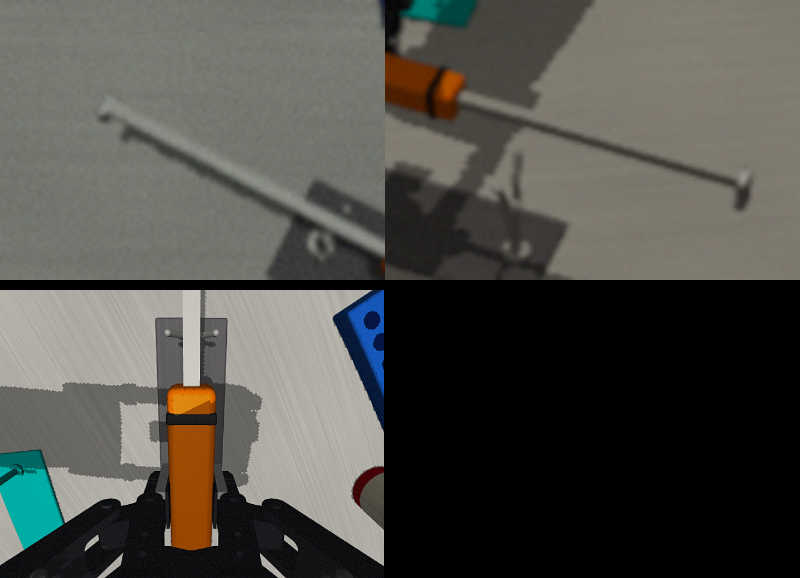

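The montage shows the hook held straight in line with the tool: tooth at (304,188) in the top view against a predicted (304.5,188.7). Top-camera measurements therefore agree with the arm. Now I turn to the rack's heading and go in above the rim.

>>> drive_tool:
  increments:
    - {"delta_pos":[0,0,0],"turn":-0.1145,"jaw":-1}
    - {"delta_pos":[0,0,0],"turn":-0.1145,"jaw":-1}
    - {"delta_pos":[0,0,0],"turn":-0.1145,"jaw":-1}
    - {"delta_pos":[0,0,0],"turn":-0.1145,"jaw":-1}
    - {"delta_pos":[0,0,0],"turn":0,"jaw":-1}

```text
time: 4.38
tool_pos: [0.4675, -0.2567, 0.3017]
tcp_rot: [-2.221, -2.216, 0.001]
wrist_force: [0.6, -0.3, -1.7]
width: 0.268
grip_force: 80.6
```

>>> drive_tool:
  increments:
    - {"delta_pos":[20,-2,0],"turn":0,"jaw":-1}
    - {"delta_pos":[30,-2,0],"turn":0,"jaw":-1}
    - {"delta_pos":[30,-2,0],"turn":0,"jaw":-1}
    - {"delta_pos":[30,-2,0],"turn":0,"jaw":-1}
    - {"delta_pos":[30,-2,0],"turn":0,"jaw":-1}
    - {"delta_pos":[20,-2,0],"turn":0,"jaw":-1}
    - {"delta_pos":[0,0,0],"turn":0,"jaw":-1}

```text
time: 4.97
tool_pos: [0.4556, -0.094, 0.3021]
tcp_rot: [-2.225, -2.212, 0.001]
wrist_force: [-0.2, -0.6, -2.0]
width: 0.269
grip_force: 80.6
```

```bash
cat > st.py <<'E'
from h import *
v=[]
for _ in range(4):
    bot.read_camera('top'); s=bot.read_state(); R=cv2.Rodrigues(np.array(s['tcp_rot']))[0]
    v.append(np.r_[np.array(s['tool_pos'])*1000,np.degrees(np.arctan2(R[1,0],R[0,0])),s['wrist_force'],s['torque']])
print(s['time'],np.round(np.mean(v,0),2),s['width'],s['grip_force'])
E
python3 st.py
```

```text
5.1667 [ 4.5660e+02 -9.6520e+01  3.0284e+02  8.9680e+01  2.0000e-02 -8.0000e-02
 -2.0000e+00 -7.0000e-02 -2.0000e-02 -2.0000e-02] 0.2644252098374666 80.58238863945007
```

>>> drive_tool:
  increments:
    - {"delta_pos":[25,-1,0],"turn":0,"jaw":-1}
    - {"delta_pos":[30,-1,0],"turn":0,"jaw":-1}
    - {"delta_pos":[30,-1,0],"turn":0,"jaw":-1}
    - {"delta_pos":[30,-1,0],"turn":0,"jaw":-1}
    - {"delta_pos":[20,-1,0],"turn":0,"jaw":-1}
    - {"delta_pos":[14,0,0],"turn":0,"jaw":-1}
    - {"delta_pos":[0,0,0],"turn":0,"jaw":-1}

```text
time: 5.75
tool_pos: [0.453, 0.053, 0.3035]
tcp_rot: [-2.227, -2.215, -0.001]
wrist_force: [0.0, -0.7, -2.1]
width: 0.272
grip_force: 80.6
```

```bash
python3 st.py
python3 - <<'E'
from h import *
snap('top','t2');snap('scene','s2')
b=cv2.resize(cv2.imread('pics/t2.png')[160:300,90:250],None,fx=2.5,fy=2.5,interpolation=cv2.INTER_CUBIC)
d=cv2.resize(cv2.imread('pics/s2.png')[160:300,390:550],None,fx=2.5,fy=2.5,interpolation=cv2.INTER_CUBIC)
cv2.imwrite('pics/m2.png',np.hstack([b,d]))
E
```

```text
5.95 [ 4.5301e+02  5.1390e+01  3.0353e+02  8.9680e+01  5.0000e-02 -9.0000e-02
 -1.7500e+00 -6.0000e-02 -1.0000e-02 -1.0000e-02] 0.2661624312477104 80.5886435508728
```

View pics/m2.png

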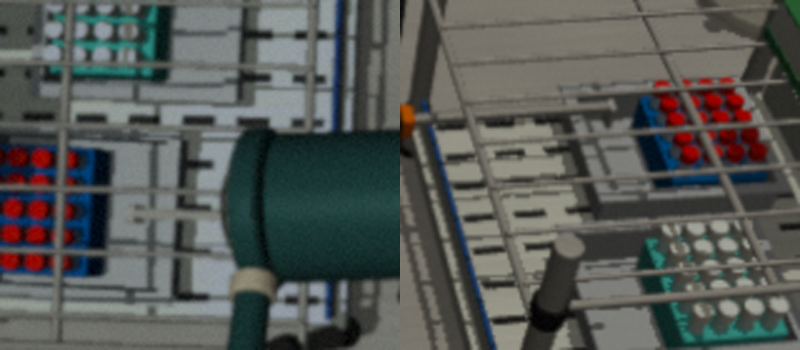

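The montage's left part shows the tooth end at (138,213) and the tray's flange edge at x≈182. The right part shows the bar reaching over the tray's front wall, tooth at (612,105).

Run:
```python
from h import *
t=load('t2');s=load('s2')
o=np.array([.453,.0514,.1485])
print(proj(t,[o+[.0,.246,.004],[.452,.2735,.105],[.452,.2835,.105]]), (90+138/2.5,160+213/2.5))
print(proj(s,[o+[0,.246,.004],o+[0,.246,-.022]]),(390+212/2.5,160+105/2.5))
print(atz(t,(90+182/2.5,160+215/2.5),.105))
```

```text
[[142.14247948 245.9703595 ]
 [161.22273885 247.24116972]
 [156.68787528 247.16442796]] (145.2, 245.2)
[[473.03814121 201.11532648]
 [470.55792668 209.00973184]] (474.8, 202.0)
[0.45474259 0.27010764 0.105     ]
```

>>> drive_tool:
  increments:
    - {"delta_pos":[6,-1,0],"turn":0,"jaw":-1}
    - {"delta_pos":[0,0,0],"turn":0,"jaw":-1}
    - {"delta_pos":[0,0,10],"turn":0,"jaw":-1}
    - {"delta_pos":[0,0,0],"turn":0,"jaw":-1}
    - {"delta_pos":[0,0,0],"turn":0,"jaw":-1}

```text
time: 6.47
tool_pos: [0.4511, 0.0579, 0.2926]
tcp_rot: [-2.226, -2.215, 0.003]
wrist_force: [-0.2, -0.2, -1.7]
width: 0.271
grip_force: 80.6
```

>>> drive_tool:
  increments:
    - {"delta_pos":[0,0,6],"turn":0,"jaw":-1}
    - {"delta_pos":[0,0,4],"turn":0,"jaw":-1}
    - {"delta_pos":[0,0,3],"turn":0,"jaw":-1}
    - {"delta_pos":[0,0,0],"turn":0,"jaw":-1}
    - {"delta_pos":[0,0,0],"turn":0,"jaw":-1}

```text
time: 6.88
tool_pos: [0.4516, 0.058, 0.2803]
tcp_rot: [-2.227, -2.216, 0.001]
wrist_force: [0.8, 0.0, -2.8]
width: 0.267
grip_force: 80.6
```

```bash
python3 st.py
```

```text
7.0833 [ 4.5186e+02  5.8010e+01  2.8081e+02  8.9720e+01  6.0000e-02 -2.7000e-01
 -1.8200e+00 -5.0000e-02 -1.0000e-02  1.0000e-02] 0.267749358975434 80.58359026908875
```

>>> drive_tool:
  increments:
    - {"delta_pos":[0,0,3],"turn":0,"jaw":-1}
    - {"delta_pos":[0,0,4],"turn":0,"jaw":-1}
    - {"delta_pos":[0,0,4],"turn":0,"jaw":-1}
    - {"delta_pos":[0,0,0],"turn":0,"jaw":-1}
    - {"delta_pos":[0,0,0],"turn":0,"jaw":-1}

```text
time: 7.5
tool_pos: [0.4514, 0.058, 0.2691]
tcp_rot: [-2.226, -2.215, 0.002]
wrist_force: [0.0, 0.3, -1.4]
width: 0.268
grip_force: 80.6
```

```bash
python3 st.py
```

```text
7.7 [ 4.5175e+02  5.7990e+01  2.6962e+02  8.9710e+01  2.1000e-01  2.5000e-01
 -1.8500e+00 -5.0000e-02  0.0000e+00  0.0000e+00] 0.2631818158865683 80.58280348777771
```

>>> drive_tool:
  increments:
    - {"delta_pos":[-2,0,0],"turn":0,"jaw":-1}
    - {"delta_pos":[-2,0,0],"turn":0,"jaw":-1}
    - {"delta_pos":[-2,0,0],"turn":0,"jaw":-1}
    - {"delta_pos":[-2,0,0],"turn":0,"jaw":-1}
    - {"delta_pos":[-2,0,0],"turn":0,"jaw":-1}

```text
time: 8.12
tool_pos: [0.4517, 0.0477, 0.2697]
tcp_rot: [2.227, 2.216, 0.0]
wrist_force: [0.1, 0.9, -1.4]
width: 0.274
grip_force: 80.6
```

>>> drive_tool:
  increments:
    - {"delta_pos":[-2,0,0],"turn":0,"jaw":-1}
    - {"delta_pos":[-2,0,0],"turn":0,"jaw":-1}
    - {"delta_pos":[-2,0,0],"turn":0,"jaw":-1}

```text
time: 8.37
tool_pos: [0.4517, 0.0421, 0.2697]
tcp_rot: [-2.227, -2.215, -0.001]
wrist_force: [-0.4, 2.8, -1.8]
width: 0.265
grip_force: 80.5
```

>>> drive_tool:
  increments:
    - {"delta_pos":[-2,0,0],"turn":0,"jaw":-1}
    - {"delta_pos":[-2,0,0],"turn":0,"jaw":-1}
    - {"delta_pos":[-2,0,0],"turn":0,"jaw":-1}
    - {"delta_pos":[-2,0,0],"turn":0,"jaw":-1}

```text
time: 8.7
tool_pos: [0.4516, 0.0339, 0.2697]
tcp_rot: [-2.227, -2.216, -0.0]
wrist_force: [-0.2, 3.3, -2.3]
width: 0.267
grip_force: 80.5
```

```bash
python3 st.py
```

```text
8.9 [ 4.5164e+02  3.3700e+01  2.6970e+02  8.9710e+01  8.0000e-02  1.4200e+00
 -2.1000e+00  2.0000e-01 -1.0000e-02 -7.0000e-02] 0.26682193909519375 80.56102752685547
```

Contact is confirmed: about 3 N of sliding force. Continuing the steady draw.

>>> drive_tool:
  increments:
    - {"delta_pos":[-2,0,0],"turn":0,"jaw":-1}
    - {"delta_pos":[-3,0,0],"turn":0,"jaw":-1}
    - {"delta_pos":[-3,0,0],"turn":0,"jaw":-1}
    - {"delta_pos":[-3,0,0],"turn":0,"jaw":-1}
    - {"delta_pos":[-3,0,0],"turn":0,"jaw":-1}
    - {"delta_pos":[-3,0,0],"turn":0,"jaw":-1}
    - {"delta_pos":[-3,0,0],"turn":0,"jaw":-1}
    - {"delta_pos":[-3,0,0],"turn":0,"jaw":-1}

```text
time: 9.57
tool_pos: [0.4515, 0.0106, 0.2697]
tcp_rot: [-2.227, -2.216, 0.0]
wrist_force: [0.7, 3.5, -2.7]
width: 0.269
grip_force: 80.6
```

>>> drive_tool:
  increments:
    - {"delta_pos":[-3,0,0],"turn":0,"jaw":-1}
    - {"delta_pos":[-3,0,0],"turn":0,"jaw":-1}
    - {"delta_pos":[-3,0,0],"turn":0,"jaw":-1}
    - {"delta_pos":[-3,0,0],"turn":0,"jaw":-1}
    - {"delta_pos":[-3,0,0],"turn":0,"jaw":-1}
    - {"delta_pos":[-3,0,0],"turn":0,"jaw":-1}
    - {"delta_pos":[-3,0,0],"turn":0,"jaw":-1}
    - {"delta_pos":[-3,0,0],"turn":0,"jaw":-1}

```text
time: 10.23
tool_pos: [0.4513, -0.0133, 0.2697]
tcp_rot: [-2.227, -2.216, 0.0]
wrist_force: [0.0, 3.2, -1.5]
width: 0.262
grip_force: 80.6
```

>>> drive_tool:
  increments:
    - {"delta_pos":[-3,0,0],"turn":0,"jaw":-1}
    - {"delta_pos":[-3,0,0],"turn":0,"jaw":-1}
    - {"delta_pos":[-3,0,0],"turn":0,"jaw":-1}
    - {"delta_pos":[-3,0,0],"turn":0,"jaw":-1}
    - {"delta_pos":[-3,0,0],"turn":0,"jaw":-1}
    - {"delta_pos":[-3,0,0],"turn":0,"jaw":-1}
    - {"delta_pos":[-3,0,0],"turn":0,"jaw":-1}
    - {"delta_pos":[-3,0,0],"turn":0,"jaw":-1}

```text
time: 10.9
tool_pos: [0.4512, -0.0373, 0.2697]
tcp_rot: [-2.227, -2.216, 0.0]
wrist_force: [-0.0, 4.6, -3.0]
width: 0.269
grip_force: 80.6
```

```bash
python3 st.py
```

```text
11.1 [ 4.5132e+02 -3.7610e+01  2.6975e+02  8.9710e+01  2.0000e-02  0.0000e+00
 -2.2000e+00  0.0000e+00  2.0000e-02  1.0000e-02] 0.2751580381924741 80.59178709983826
```

>>> drive_tool:
  increments:
    - {"delta_pos":[-3,0,0],"turn":0,"jaw":-1}
    - {"delta_pos":[-3,0,0],"turn":0,"jaw":-1}
    - {"delta_pos":[-3,0,0],"turn":0,"jaw":-1}
    - {"delta_pos":[-3,0,0],"turn":0,"jaw":-1}
    - {"delta_pos":[-3,0,0],"turn":0,"jaw":-1}
    - {"delta_pos":[-3,0,0],"turn":0,"jaw":-1}
    - {"delta_pos":[-3,0,0],"turn":0,"jaw":-1}
    - {"delta_pos":[-3,0,0],"turn":0,"jaw":-1}

```text
time: 11.77
tool_pos: [0.4511, -0.0613, 0.2697]
tcp_rot: [-2.227, -2.216, 0.0]
wrist_force: [0.5, 2.3, -2.0]
width: 0.267
grip_force: 80.5
```

>>> drive_tool:
  increments:
    - {"delta_pos":[-2,0,0],"turn":0,"jaw":-1}
    - {"delta_pos":[-2,0,0],"turn":0,"jaw":-1}
    - {"delta_pos":[-2,0,0],"turn":0,"jaw":-1}
    - {"delta_pos":[-2,0,0],"turn":0,"jaw":-1}
    - {"delta_pos":[-2,0,0],"turn":0,"jaw":-1}

```text
time: 12.18
tool_pos: [0.4511, -0.0712, 0.2697]
tcp_rot: [-2.227, -2.216, 0.0]
wrist_force: [-0.5, 3.2, -2.3]
width: 0.267
grip_force: 80.5
```

```bash
python3 st.py
python3 - <<'E'
from h import *
snap('top','t3');snap('scene','s3')
E
```

```text
12.3833 [ 4.5114e+02 -7.1380e+01  2.6974e+02  8.9720e+01 -4.1000e-01  1.5700e+00
 -2.0300e+00  1.4000e-01  4.0000e-02  4.0000e-02] 0.2651840166643695 80.56032299995422
```

>>> drive_tool:
  increments:
    - {"delta_pos":[-1,0,0],"turn":0,"jaw":-1}
    - {"delta_pos":[-1,0,0],"turn":0,"jaw":-1}
    - {"delta_pos":[-1,0,0],"turn":0,"jaw":-1}
    - {"delta_pos":[-1,0,0],"turn":0,"jaw":-1}
    - {"delta_pos":[-1,0,0],"turn":0,"jaw":-1}
    - {"delta_pos":[-1,0,0],"turn":0,"jaw":-1}

```text
time: 12.98
tool_pos: [0.451, -0.077, 0.2696]
tcp_rot: [-2.227, -2.216, -0.0]
wrist_force: [-0.7, 2.3, -1.9]
width: 0.266
grip_force: 80.5
```

>>> drive_tool:
  increments:
    - {"delta_pos":[-1,0,0],"turn":0,"jaw":-1}
    - {"delta_pos":[-1,0,0],"turn":0,"jaw":-1}
    - {"delta_pos":[-1,0,0],"turn":0,"jaw":-1}
    - {"delta_pos":[-1,0,0],"turn":0,"jaw":-1}

```text
time: 13.32
tool_pos: [0.451, -0.0811, 0.2697]
tcp_rot: [-2.227, -2.216, 0.0]
wrist_force: [-0.5, 3.2, -2.8]
width: 0.268
grip_force: 80.5
```

>>> drive_tool:
  increments:
    - {"delta_pos":[-1,0,0],"turn":0,"jaw":-1}
    - {"delta_pos":[-1,0,0],"turn":0,"jaw":-1}
    - {"delta_pos":[-1,0,0],"turn":0,"jaw":-1}

```text
time: 13.57
tool_pos: [0.451, -0.0841, 0.2697]
tcp_rot: [-2.227, -2.216, 0.0]
wrist_force: [0.8, 3.5, -1.6]
width: 0.272
grip_force: 80.5
```

>>> drive_tool:
  increments:
    - {"delta_pos":[-0.7,0,0],"turn":0,"jaw":-1}
    - {"delta_pos":[-0.7,0,0],"turn":0,"jaw":-1}
    - {"delta_pos":[-0.7,0,0],"turn":0,"jaw":-1}

```text
time: 13.82
tool_pos: [0.451, -0.0862, 0.2697]
tcp_rot: [-2.227, -2.216, 0.0]
wrist_force: [-0.3, 2.7, -2.9]
width: 0.264
grip_force: 80.5
```

>>> drive_tool:
  increments:
    - {"delta_pos":[-0.7,0,0],"turn":0,"jaw":-1}
    - {"delta_pos":[-0.7,0,0],"turn":0,"jaw":-1}
    - {"delta_pos":[-0.7,0,0],"turn":0,"jaw":-1}

```text
time: 14.07
tool_pos: [0.451, -0.0883, 0.2697]
tcp_rot: [-2.227, -2.216, 0.0]
wrist_force: [0.2, 2.5, -1.9]
width: 0.271
grip_force: 80.5
```

>>> drive_tool:
  increments:
    - {"delta_pos":[-0.7,0,0],"turn":0,"jaw":-1}
    - {"delta_pos":[-0.7,0,0],"turn":0,"jaw":-1}
    - {"delta_pos":[-0.7,0,0],"turn":0,"jaw":-1}

```text
time: 14.32
tool_pos: [0.451, -0.0904, 0.2697]
tcp_rot: [-2.227, -2.216, 0.0]
wrist_force: [-0.4, 4.0, -2.3]
width: 0.269
grip_force: 80.5
```

>>> drive_tool:
  increments:
    - {"delta_pos":[-0.7,0,0],"turn":0,"jaw":-1}
    - {"delta_pos":[-0.7,0,0],"turn":0,"jaw":-1}
    - {"delta_pos":[-0.6,0,0],"turn":0,"jaw":-1}

```text
time: 14.57
tool_pos: [0.451, -0.0924, 0.2697]
tcp_rot: [-2.227, -2.216, 0.0]
wrist_force: [-0.6, 3.1, -2.7]
width: 0.269
grip_force: 80.5
```

>>> drive_tool:
  increments:
    - {"delta_pos":[-0.7,0,0],"turn":0,"jaw":-1}
    - {"delta_pos":[-0.7,0,0],"turn":0,"jaw":-1}
    - {"delta_pos":[-0.6,0,0],"turn":0,"jaw":-1}

```text
time: 14.82
tool_pos: [0.4509, -0.0941, 0.2696]
tcp_rot: [-2.227, -2.215, -0.001]
wrist_force: [-0.4, 5.8, -2.3]
width: 0.267
grip_force: 80.5
```

>>> drive_tool:
  increments:
    - {"delta_pos":[-0.5,0,0],"turn":0,"jaw":-1}
    - {"delta_pos":[-0.3,0,0],"turn":0,"jaw":-1}
    - {"delta_pos":[0,0,0],"turn":0,"jaw":-1}

```text
time: 15.07
tool_pos: [0.4508, -0.0945, 0.2693]
tcp_rot: [-2.227, -2.213, -0.002]
wrist_force: [0.7, 6.7, -3.2]
width: 0.269
grip_force: 80.5
```

>>> drive_tool:
  increments:
    - {"delta_pos":[-0.5,0,0],"turn":0,"jaw":-1}
    - {"delta_pos":[-0.3,0,0],"turn":0,"jaw":-1}
    - {"delta_pos":[0,0,0],"turn":0,"jaw":-1}

```text
time: 15.32
tool_pos: [0.4506, -0.0947, 0.2691]
tcp_rot: [-2.226, -2.212, -0.003]
wrist_force: [0.4, 10.3, -3.1]
width: 0.268
grip_force: 80.4
```

>>> drive_tool:
  increments:
    - {"delta_pos":[-0.4,0,0],"turn":0,"jaw":-1}
    - {"delta_pos":[-0.3,0,0],"turn":0,"jaw":-1}
    - {"delta_pos":[0,0,0],"turn":0,"jaw":-1}
    - {"delta_pos":[0,0,0],"turn":0,"jaw":-1}

```text
time: 15.65
tool_pos: [0.4505, -0.095, 0.2689]
tcp_rot: [-2.226, -2.211, -0.004]
wrist_force: [1.0, 12.7, -2.9]
width: 0.266
grip_force: 80.4
```

```bash
python3 st.py
```

```text
15.85 [ 4.5054e+02 -9.4960e+01  2.6896e+02  8.9620e+01  1.0700e+00  1.2580e+01
 -3.1500e+00  1.7500e+00 -1.2000e-01 -1.6000e-01] 0.27232189229686177 80.39609670639038
```

>>> drive_tool:
  increments:
    - {"delta_pos":[-0.3,0,0],"turn":0,"jaw":-1}
    - {"delta_pos":[-0.2,0,0],"turn":0,"jaw":-1}
    - {"delta_pos":[0,0,0],"turn":0,"jaw":-1}
    - {"delta_pos":[0,0,0],"turn":0,"jaw":-1}
    - {"delta_pos":[0,0,0],"turn":0,"jaw":-1}
    - {"delta_pos":[0,0,0],"turn":0,"jaw":-1}
    - {"delta_pos":[0,0,0],"turn":0,"jaw":-1}

```text
time: 16.43
tool_pos: [0.4505, -0.0951, 0.2688]
tcp_rot: [-2.225, -2.21, -0.004]
wrist_force: [0.6, 14.2, -3.4]
width: 0.265
grip_force: 80.4
```

```bash
python3 st.py
python3 - <<'E'
from h import *
snap('top','t4');snap('scene','s4')
b=cv2.resize(cv2.imread('pics/t4.png')[190:310,110:250],None,fx=2.8,fy=2.8,interpolation=cv2.INTER_CUBIC)
d=cv2.resize(cv2.imread('pics/s4.png')[180:300,390:530],None,fx=2.8,fy=2.8,interpolation=cv2.INTER_CUBIC)
cv2.imwrite('pics/m4.png',np.hstack([b,d]))
E
```

```text
16.6333 [ 4.5045e+02 -9.5130e+01  2.6882e+02  8.9610e+01  7.6000e-01  1.4830e+01
 -4.0200e+00  1.9700e+00 -1.5000e-01 -1.8000e-01] 0.267679421254435 80.367032289505
```

View pics/m4.png

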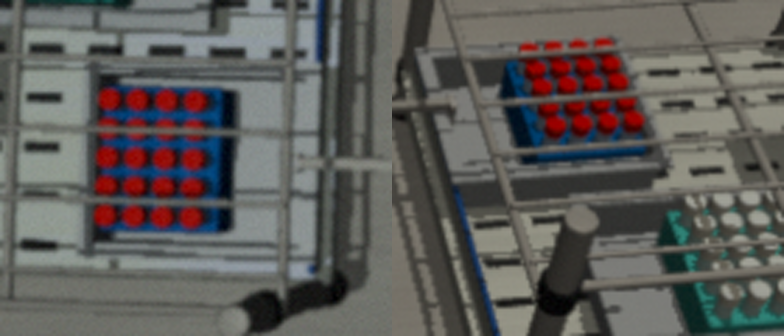

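The tray's flange now lies over the blue ledge edge, parallel to it (left: flange edge at x≈320; right: the tray hides the ledge's left end). It bears with about 15 N total, roughly 12 N net. Unhooking now.

>>> drive_tool:
  increments:
    - {"delta_pos":[1.5,0,0],"turn":0,"jaw":-1}
    - {"delta_pos":[2,0,0],"turn":0,"jaw":-1}
    - {"delta_pos":[2,0,0],"turn":0,"jaw":-1}
    - {"delta_pos":[2,0,0],"turn":0,"jaw":-1}
    - {"delta_pos":[2,0,0],"turn":0,"jaw":-1}
    - {"delta_pos":[0,0,0],"turn":0,"jaw":-1}

```text
time: 17.23
tool_pos: [0.4511, -0.0876, 0.2699]
tcp_rot: [2.226, 2.216, -0.0]
wrist_force: [-0.7, 0.8, -1.9]
width: 0.261
grip_force: 80.6
```

```bash
python3 st.py
```

```text
17.4333 [ 4.5106e+02 -8.7720e+01  2.6977e+02  8.9720e+01 -9.0000e-02  1.3000e-01
 -2.4200e+00 -8.0000e-02 -0.0000e+00  3.0000e-02] 0.2674162730508997 80.59813857078552
```

>>> drive_tool:
  increments:
    - {"delta_pos":[0,0,-6],"turn":0,"jaw":-1}
    - {"delta_pos":[0,0,-10],"turn":0,"jaw":-1}
    - {"delta_pos":[0,0,-10],"turn":0,"jaw":-1}
    - {"delta_pos":[0,0,-10],"turn":0,"jaw":-1}
    - {"delta_pos":[0,0,0],"turn":0,"jaw":-1}

```text
time: 17.85
tool_pos: [0.4524, -0.088, 0.3091]
tcp_rot: [2.224, 2.212, 0.005]
wrist_force: [0.1, -0.1, -0.9]
width: 0.264
grip_force: 80.7
```

>>> drive_tool:
  increments:
    - {"delta_pos":[-20,2,0],"turn":0,"jaw":-1}
    - {"delta_pos":[-25,2,0],"turn":0,"jaw":-1}
    - {"delta_pos":[-25,2,0],"turn":0,"jaw":-1}
    - {"delta_pos":[-25,3,0],"turn":0,"jaw":-1}
    - {"delta_pos":[-25,3,0],"turn":0,"jaw":-1}
    - {"delta_pos":[-25,3,0],"turn":0,"jaw":-1}
    - {"delta_pos":[-20,2,0],"turn":0,"jaw":-1}
    - {"delta_pos":[0,0,0],"turn":0,"jaw":-1}

```text
time: 18.52
tool_pos: [0.4678, -0.256, 0.3065]
tcp_rot: [2.227, 2.211, -0.001]
wrist_force: [0.3, -0.2, -2.1]
width: 0.266
grip_force: 80.6
```

>>> drive_tool:
  increments:
    - {"delta_pos":[0,0,0],"turn":0.1145,"jaw":-1}
    - {"delta_pos":[0,0,0],"turn":0.1145,"jaw":-1}
    - {"delta_pos":[0,0,0],"turn":0.1145,"jaw":-1}
    - {"delta_pos":[0,0,0],"turn":0.1145,"jaw":-1}
    - {"delta_pos":[0,0,0],"turn":0,"jaw":-1}
    - {"delta_pos":[0,0,0],"turn":0,"jaw":-1}

```text
time: 19.02
tool_pos: [0.4672, -0.2523, 0.3058]
tcp_rot: [-2.669, -1.657, -0.0]
wrist_force: [-0.3, 0.3, -2.4]
width: 0.267
grip_force: 80.6
```

```bash
python3 st.py
python3 - <<'E'
from h import *
# seat check: bar line vs fork tips in wrist image
snap('wrist','w5')
R=cv2.Rodrigues(np.array(bot.read_state()['tcp_rot']))[0]; p=np.array(bot.read_state()['tool_pos'])
print('to target, tool mm',R.T@(np.array([.4686,-.2574,.2149])-p)*1000)
im=cv2.imread('pics/w5.png')
g0=cv2.cvtColor(im,cv2.COLOR_BGR2GRAY)
for r in (10,40,70,100): print(r,g0[r,270:365:3].tolist())
E
```

```text
19.2167 [ 4.6719e+02 -2.5245e+02  3.0577e+02  6.3620e+01 -4.7000e-01 -2.6000e-01
 -1.7000e+00 -4.0000e-02 -1.0000e-02 -0.0000e+00] 0.266819557948317 80.59375405311584
to target, tool mm [-3.72124097  3.40304686 90.82665156]
10 [166, 172, 164, 176, 174, 168, 172, 172, 170, 170, 170, 169, 196, 198, 194, 194, 194, 196, 197, 196, 196, 187, 98, 102, 113, 166, 163, 169, 171, 166, 172, 171]
40 [172, 173, 171, 172, 166, 167, 169, 171, 172, 173, 171, 169, 201, 198, 197, 199, 196, 195, 196, 195, 196, 191, 100, 103, 134, 172, 166, 167, 170, 166, 164, 171]
70 [103, 98, 96, 96, 97, 101, 96, 97, 99, 98, 95, 94, 205, 198, 198, 198, 199, 199, 197, 200, 200, 202, 52, 53, 51, 98, 97, 95, 94, 92, 96, 93]
100 [99, 97, 93, 93, 92, 101, 95, 97, 96, 97, 97, 93, 206, 201, 201, 200, 199, 203, 197, 200, 201, 155, 97, 53, 89, 98, 87, 97, 60, 74, 54, 90]
```

>>> drive_tool:
  increments:
    - {"delta_pos":[-3.7,3.4,0],"turn":0.002,"jaw":-1}
    - {"delta_pos":[0,0,15],"turn":0,"jaw":-1}
    - {"delta_pos":[0,0,15],"turn":0,"jaw":-1}
    - {"delta_pos":[0,0,12],"turn":0,"jaw":-1}
    - {"delta_pos":[0,0,0],"turn":0,"jaw":-1}
    - {"delta_pos":[0,0,0],"turn":0,"jaw":-1}

```text
time: 19.77
tool_pos: [0.4682, -0.2574, 0.2627]
tcp_rot: [-2.672, -1.649, 0.002]
wrist_force: [0.1, 1.1, -1.7]
width: 0.268
grip_force: 80.6
```

```bash
python3 st.py
python3 - <<'E'
from h import *
R=cv2.Rodrigues(np.array(bot.read_state()['tcp_rot']))[0]; p=np.array(bot.read_state()['tool_pos'])
print('to target, tool mm',R.T@(np.array([.4686,-.2574,.2149])-p)*1000)
E
```

```text
19.9667 [ 4.6894e+02 -2.5779e+02  2.6429e+02  6.3360e+01  1.2000e-01 -1.0000e-01
 -1.9100e+00 -6.0000e-02  1.0000e-02  1.0000e-02] 0.26843291344060677 80.62033653259277
to target, tool mm [ 0.19778542 -0.73195458 49.80955703]
```

>>> drive_tool:
  increments:
    - {"delta_pos":[0,-0.4,12],"turn":-0.002,"jaw":-1}
    - {"delta_pos":[0,0,10],"turn":0,"jaw":-1}
    - {"delta_pos":[0,0,8],"turn":0,"jaw":-1}
    - {"delta_pos":[0,0,5],"turn":0,"jaw":-1}
    - {"delta_pos":[0,0,0],"turn":0,"jaw":-1}

```text
time: 20.38
tool_pos: [0.4677, -0.257, 0.2268]
tcp_rot: [-2.67, -1.651, 0.001]
wrist_force: [0.6, 0.8, -1.9]
width: 0.268
grip_force: 80.6
```

```bash
python3 st.py
```

```text
20.5833 [ 4.6807e+02 -2.5725e+02  2.2818e+02  6.3480e+01 -1.1000e-01  3.0000e-02
 -1.6500e+00 -5.0000e-02  0.0000e+00  4.0000e-02] 0.2693863403195551 80.59631824493408
```

>>> drive_tool:
  increments:
    - {"delta_pos":[0,0,5],"turn":0,"jaw":-1}
    - {"delta_pos":[0,0,4],"turn":0,"jaw":-1}
    - {"delta_pos":[0,0,3],"turn":0,"jaw":-1}
    - {"delta_pos":[0,0,1],"turn":0,"jaw":-1}
    - {"delta_pos":[0,0,0],"turn":0,"jaw":-1}

```text
time: 21.0
tool_pos: [0.4681, -0.2572, 0.2154]
tcp_rot: [-2.671, -1.652, 0.001]
wrist_force: [-0.6, 0.4, -1.5]
width: 0.269
grip_force: 80.9
```

```bash
python3 st.py
```

```text
21.2 [ 4.6823e+02 -2.5734e+02  2.1564e+02  6.3470e+01  1.7000e-01  1.0000e-02
 -1.7600e+00 -5.0000e-02  2.0000e-02 -0.0000e+00] 0.2660506830749682 80.86987853050232
```

>>> drive_tool:
  increments:
    - {"delta_pos":[0,0,0.7],"turn":0,"jaw":-1}
    - {"delta_pos":[0,0,0.5],"turn":0,"jaw":-1}
    - {"delta_pos":[0,0,0],"turn":0,"jaw":-1}

```text
time: 21.45
tool_pos: [0.4684, -0.2575, 0.2151]
tcp_rot: [2.671, 1.652, 0.0]
wrist_force: [-1.4, 0.9, 3.1]
width: 0.266
grip_force: 81.3
```

```bash
python3 st.py
```

```text
21.65 [ 4.6839e+02 -2.5745e+02  2.1502e+02  6.3470e+01 -2.0000e+00  1.0000e+00
  4.5200e+00  1.3000e-01  2.7000e-01  0.0000e+00] 0.2694073455988904 81.33407235145569
```

>>> drive_tool:
  increments:
    - {"delta_pos":[0,0,0],"turn":0,"jaw":-0.35}
    - {"delta_pos":[0,0,0],"turn":0,"jaw":-0.2}
    - {"delta_pos":[0,0,0],"turn":0,"jaw":0.2}
    - {"delta_pos":[0,0,0],"turn":0,"jaw":0.6}
    - {"delta_pos":[0,0,0],"turn":0,"jaw":1}
    - {"delta_pos":[0,0,0],"turn":0,"jaw":1}
    - {"delta_pos":[0,0,0],"turn":0,"jaw":1}
    - {"delta_pos":[0,0,0],"turn":0,"jaw":1}

```text
time: 22.32
tool_pos: [0.4682, -0.2573, 0.2144]
tcp_rot: [-2.672, -1.652, -0.0]
wrist_force: [0.7, 0.5, -0.9]
width: 0.997
grip_force: 0.0
```

>>> drive_tool:
  increments:
    - {"delta_pos":[0,0,-10],"turn":0,"jaw":1}
    - {"delta_pos":[0,0,-20],"turn":0,"jaw":1}
    - {"delta_pos":[0,0,-25],"turn":0,"jaw":1}
    - {"delta_pos":[0,0,-30],"turn":0,"jaw":1}
    - {"delta_pos":[0,0,0],"turn":0,"jaw":1}
    - {"delta_pos":[0,0,0],"turn":0,"jaw":1}

```text
time: 22.82
tool_pos: [0.4693, -0.258, 0.3029]
tcp_rot: [2.667, 1.65, 0.004]
wrist_force: [0.2, -0.6, -0.2]
width: 1.002
grip_force: 0.0
```

```bash
python3 st.py
python3 - <<'E'
from h import *
snap('wrist','w6')
w0=load('w0');w=load('w6')
# hook features by colour: orange blob top face projected; compare to start
for n,c in (('w0',w0),('w6',w)):
    im=c['pixels'].astype(int); m=((im[...,0]>120)&(im[...,0]-im[...,2]>80)&(im[...,1]>40)&(im[...,1]<170)).astype(np.uint8)
    k,l,st,ce=cv2.connectedComponentsWithStats(m); i=[j for j in np.argsort(-st[:,4]) if j>0][0]
    ys,xs=np.where(l==i); q=cv2.minAreaRect(np.c_[xs,ys].astype(np.float32))
    P=[atz(c,p,.066) for p in (cv2.boxPoints(q))]
    P=np.array(P)*1000; e=sorted([(P[j],P[(j+1)%4]) for j in range(4)],key=lambda a:np.linalg.norm(a[0]-a[1]))[-1]
    d=e[1]-e[0]; print(n,st[i],P.mean(0).round(1),np.degrees(np.arctan2(d[1],d[0]))%180)
# bystanders and tray by frame differencing in top view, outside arm
t=snap('top','t6');a=load('t0')['pixels'];b=t['pixels']
s6=snap('scene','s6');
for n,x,y in (('top',a,b),('scene',load('s0')['pixels'],s6['pixels'])):
    df=(np.abs(cv2.GaussianBlur(x,(5,5),0).astype(int)-cv2.GaussianBlur(y,(5,5),0)).max(2)>30).astype(np.uint8)
    k,l,st,ce=cv2.connectedComponentsWithStats(df)
    print(n,[list(r) for r in st[1:] if r[4]>25])
E
```

```text
23.0167 [ 4.6794e+02 -2.5717e+02  2.9937e+02  6.3470e+01 -2.7000e-01  3.7000e-01
 -1.3000e-01  2.0000e-02  2.0000e-02 -2.0000e-02] 0.9994948248960274 0.0
w0 [ 294  177   44  146 6049] [ 467.7 -255.9   66. ] 62.41316710974539
w6 [ 297  179   45  149 6210] [ 465.9 -255.4   66. ] 62.55099263984461
top [[np.int32(308), np.int32(187), np.int32(203), np.int32(293), np.int32(25649)], [np.int32(114), np.int32(211), np.int32(28), np.int32(66), np.int32(1425)], [np.int32(82), np.int32(212), np.int32(32), np.int32(23), np.int32(613)], [np.int32(213), np.int32(212), np.int32(13), np.int32(73), np.int32(400)], [np.int32(141), np.int32(216), np.int32(70), np.int32(64), np.int32(2785)], [np.int32(227), np.int32(218), np.int32(4), np.int32(18), np.int32(53)], [np.int32(205), np.int32(224), np.int32(7), np.int32(5), np.int32(27)], [np.int32(77), np.int32(236), np.int32(37), np.int32(39), np.int32(1257)], [np.int32(205), np.int32(242), np.int32(6), np.int32(5), np.int32(26)], [np.int32(227), np.int32(262), np.int32(2), np.int32(16), np.int32(26)], [np.int32(76), np.int32(275), np.int32(12), np.int32(3
[... 3323 characters left out ...]
03), np.int32(61), np.int32(3627)], [np.int32(503), np.int32(190), np.int32(39), np.int32(45), np.int32(901)], [np.int32(398), np.int32(197), np.int32(6), np.int32(14), np.int32(45)], [np.int32(405), np.int32(200), np.int32(12), np.int32(10), np.int32(95)], [np.int32(113), np.int32(212), np.int32(11), np.int32(7), np.int32(54)], [np.int32(403), np.int32(214), np.int32(17), np.int32(13), np.int32(72)], [np.int32(407), np.int32(228), np.int32(17), np.int32(13), np.int32(65)], [np.int32(529), np.int32(238), np.int32(9), np.int32(6), np.int32(35)], [np.int32(413), np.int32(241), np.int32(18), np.int32(17), np.int32(180)], [np.int32(199), np.int32(269), np.int32(50), np.int32(26), np.int32(631)]]
```

The hook is back within 2 mm and 0.2° of its start. The white tray and bystanders show no change in the image differences, and the gripper is clear. Handing in.

```bash
python3 -c "
from workcell import bot
print(bot.finish_job())"
```

```text
the job is handed in; nothing more can be done
None
```

I drew the red-capped tray square against the front ledge (about 12 N net by the wrist force), set the hook back in its rest about 2 mm from where it lay, saw no change in the white tray or bystanders, and handed the job in at about 23 s; no verdict came back.

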